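# Find the rocking corner of the jig plate and shim it

### The job

The aluminium jig plate rocks at one of its four corners: press down on the corner screws with the fingertips, one corner after another, until you find the corner that gives. Then press the hinged steel shim tab beside that corner down until it lies flat, and leave the other three tabs standing. Only press: do not lift or shift the plate, and leave the things lying around alone.

Things in the scene. Friction and masses are not known exactly. Their poses are not given: they have to be found in the camera images.
- fixture: grey fixture base fixed to the bench, a slab 150 (x) by 250 (y) by 10 mm; origin under its centre on the bench top (z=0). Its x points away from the robot and its y to the left, both turned by its yaw (-0.4 to 0.05 rad). Near/far = -x/+x, left/right = +y/-y in this frame. To its near right stands a tall black deck, to its near left a low open chassis: keep clear.
- jig_plate: plain aluminium plate 140 (x) by 170 (y) by 10 mm, about 0.7 kg, lying loose and level on four round feet (26 mm high) on the base; origin at the centre of its underside, axes as the fixture's. Top 46 mm above the bench. The feet look alike, but one, not known which, is sprung: over it the corner gives from about 3 N, sinks 8 mm at 7 N and springs back; the others are firm.
- corner_nl (a point): screw head flush in the plate's top at its near left corner, right above that foot, 20 mm in from both plate edges: the spot to press; -50, +65 mm (x, y) from the plate's centre. 46 mm above the bench at rest.
- corner_nr (a point): screw head flush in the plate's top at its near right corner, right above that foot, 20 mm in from both plate edges: the spot to press; -50, -65 mm (x, y) from the plate's centre. 46 mm above the bench at rest.
- corner_fl (a point): screw head flush in the plate's top at its far left corner, right above that foot, 20 mm in from both plate edges: the spot to press; +50, +65 mm (x, y) from the plate's centre. 46 mm above the bench at rest.
- corner_fr (a point): screw head flush in the plate's top at its far right corner, right above that foot, 20 mm in from both plate edges: the spot to press; +50, -65 mm (x, y) from the plate's centre. 46 mm above the bench at rest.
- tab_nl (a point): pressing spot on top of the near left shim's steel tab (18 mm wide), 35 mm out from its hinge pin, 10 mm short of its outer lip. Pin: along the fixture's x, at -50, +97 mm from its centre, 32 mm above the bench. The tab rises outward past the plate's edge (y +85): spot about 52 mm above the bench standing; 36 mm, at y +132, when flat.
- tab_nr (a point): pressing spot on top of the near right shim's steel tab (18 mm wide), 35 mm out from its hinge pin, 10 mm short of its outer lip. Pin: along the fixture's x, at -50, -97 mm from its centre, 32 mm above the bench. The tab rises outward past the plate's edge (y -85): spot about 52 mm above the bench standing; 36 mm, at y -132, when flat.
- tab_fl (a point): pressing spot on top of the far left shim's steel tab (18 mm wide), 35 mm out from its hinge pin, 10 mm short of its outer lip. Pin: along the fixture's x, at +50, +97 mm from its centre, 32 mm above the bench. The tab rises outward past the plate's edge (y +85): spot about 52 mm above the bench standing; 36 mm, at y +132, when flat.
- tab_fr (a point): pressing spot on top of the far right shim's steel tab (18 mm wide), 35 mm out from its hinge pin, 10 mm short of its outer lip. Pin: along the fixture's x, at +50, -97 mm from its centre, 32 mm above the bench. The tab rises outward past the plate's edge (y -85): spot about 52 mm above the bench standing; 36 mm, at y -132, when flat.
- shim_nl (a joint): hinge of the near left shim, rad: 0 tab standing up (0.5 rad above level), 0.5 pressed flat (hard stop). Stiff by friction (about 8 N down on the tab spot), stays where left. As the tab goes down a packing finger on its inner end rises under the plate: it fills the gap at the rocking corner, but jacks up a firm corner by up to 7 mm.
- shim_nr (a joint): hinge of the near right shim, rad: 0 tab standing up (0.5 rad above level), 0.5 pressed flat (hard stop). Stiff by friction (about 8 N down on the tab spot), stays where left. As the tab goes down a packing finger on its inner end rises under the plate: it fills the gap at the rocking corner, but jacks up a firm corner by up to 7 mm.
- shim_fl (a joint): hinge of the far left shim, rad: 0 tab standing up (0.5 rad above level), 0.5 pressed flat (hard stop). Stiff by friction (about 8 N down on the tab spot), stays where left. As the tab goes down a packing finger on its inner end rises under the plate: it fills the gap at the rocking corner, but jacks up a firm corner by up to 7 mm.
- shim_fr (a joint): hinge of the far right shim, rad: 0 tab standing up (0.5 rad above level), 0.5 pressed flat (hard stop). Stiff by friction (about 8 N down on the tab spot), stays where left. As the tab goes down a packing finger on its inner end rises under the plate: it fills the gap at the rocking corner, but jacks up a firm corner by up to 7 mm.
- heatsink: bystander: finned aluminium heat sink 26x60x30 mm; origin at the centre of its underside
- driver_red: bystander: screwdriver with red handle, 168 mm long; origin at the centre of its underside
- solder_reel: bystander: reel of solder 52 mm across, 40 mm high; origin at the centre of its underside
- battery_aa: bystander: battery 14 mm across, 50 mm long; origin at the centre of its underside

How it is judged:
By the outcome, as a careful person would: the job done as asked, in the order asked, and still so for the second after the job is handed in, with the robot touching nothing.
It also fails if it takes over 48 s, if anything falls off the work surface, if the arm or the gripper's body presses on something with over 40 N, if the wrist force passes 120 N, or if a joint passes its speed limit or range.

### The arm

A 6-joint arm with a two-finger parallel gripper is mounted at the origin on a cart in front of the work surface, level with it; the furniture and walls round the work are solid. World frame = base frame: x ahead of the robot, y to its left, z up, the work surface at z = 0. Lengths are in mm, angles in rad, forces in N, time in s.
With the tool pointing down it reaches from about 325 to 850 mm from the base axis. Payload 4.4 kg.
Tool frame: the origin (TCP) lies at the very end of the fingers, on their centre line; the grasp point (between the pads) lies ctrl.hold_point_z behind it (ctrl.hold_point_z is the distance from the TCP to the grasp point, in mm); z points along the fingers, y is the line along which they close (so a half turn about z gives the same grasp; the last joint's range is limited). The gripper opens to 94 mm and grips with 3 to 60 N. Pads are 16 mm wide; open, the fingers measure 119 mm over their backs; the gripper's body (75 mm by 177 mm) begins 78 mm behind the grasp point.
Start: joints at [-1.387, 0.207, 1.542, -0, 1.393, -0.15], TCP at [188.921, -543.08, 205.447] pointing down, gripper open.
Joint ranges: [-2.73, 2.73], [-0.86, 2.22], [0.23, 2.46], [-1.11, 4.25], [0.08, 2.63], [-2.82, 2.82]. Speed limits (rad/s): [2.79, 2.79, 3.14, 3.14, 3.14, 3.14].

### API

Orientations are given as [roll, pitch, yaw] about the fixed x, y, z axes, in that order (R = Rz(yaw) Ry(pitch) Rx(roll)).
In Python, from station import ctrl, cams, workorder, masks_of gives the robot as it stands. The module is installed in compiled form; this text tells all that it offers.
- The arm moves only by the tool servo_tool, never from a script. Its argument "commands" is a list of rows, each a list of 3 entries, a list of its own where there are three numbers: the shift along the tool's x, y, z in mm, then the turn, a rotation vector about the tool's x, y, z in rad, then the finger opening in mm, from 0 to 94. A call has 1 to 12 rows; each row shifts and turns the commanded pose from where the row before left it, along the tool's axes as they then stand; what a row does not reach is not made up. A row lasts 1/8 s, in which the tool goes at most 62.5 mm and 10.7 degrees, less where a joint would pass 70% of its speed; a pose out of reach is approached as far as the arm can. A call is refused whole if a number of a shift passes 62.5 or a number of a turn 0.188, either way. A call with a gripper value outside its range is refused whole. The fingers move at their own pace and stop on an object; "force" is the grip in N (left out, the last holds). Time passes only in rows, so rows that do not move let the fingers close. It gives the time, the measured TCP pose, the force, the opening and the grip force at its end, in the units of the state.
- ctrl.observe(): the state, without advancing time (a new reading comes with each control period).
- cams.grab_frame(name): name is "side" or "top" or "wrist"; returns a dict with "image" (384x512x3 uint8, red, green, blue), "K" (3x3 intrinsics, pixels), "world_from_camera" (4x4, takes a point from camera to world coordinates). Camera axes: x right, y down, z forward; pixel columns grow to the right and rows downward; lengths in mm; the calibration is good to about 2 mm. A picture is of the moment at which its call begins. There is no depth.
- workorder.finish_job(): hands the job in; it is judged then, once.
Trained networks look in the newest picture that a camera, given by its name, has taken for a name from the list of things; names that differ only in an ending like _2 or _b are one class to them, and where a whole thing is asked for, a point or a joint stands for the part that bears it (a point fixed in the world has none). Each returns a list of dicts, best first, with "p" (0 to 1); they miss things now and then, are a little off and sometimes report something else, mostly with a low value. They report only what shows in the picture. A call takes as long as a camera call.
- masks_of(camera, name): "region" (384x512 bool, what is visible of it) and "centre" ([column, row] in pixels, amid what is visible of it).
The state is a dict: "clock": time; "q": joint angles; "dq": joint speeds; "joint_efforts": joint torques, N m; "position": TCP position; "ee_rot": TCP orientation; "ft_force": force on the tool from outside, world axes, zero at the start; "ft_torque": the same for the moment, N m; "finger_gap": opening from 0.0 (shut) to 1.0 (fully open); "gripper_force": force on a finger pad.
Only numpy, scipy, OpenCV 4.12 (cv2) and the standard library are available. Lean on these libraries where they do the work, as an engineer would, in place of code of your own. Each camera call takes 0.05 s, during which the arm holds its last target. There are 200 camera calls.

## Working session

There is one attempt and no reset: what is moved stays moved. The work goes in short steps, Python scripts to look and compute and a tool call to move; the robot and the scene stay as the last step left them, time stands still between calls to the robot, and variables do not carry over. Pictures are saved under pics/ and viewed, at most 10 in all, crops included, and the job is handed in when it is done.

Besides the shell and the picture viewer there is one more tool, called after "Call:" as name(argument=value, ...), one argument or row to a line, values as JSON. servo_tool: Moves the arm, as the interface text tells. Its arguments: {"type":"object","properties":{"commands":{"type":"array"},"force":{"type":"number"}},"required":["commands"]}

```bash
mkdir -p pics
cat > h.py <<'E'
import numpy as np, cv2
from station import ctrl, cams, workorder, masks_of
def grab(n,save=None):
    f=cams.grab_frame(n)
    if save: cv2.imwrite(save,f["image"][:,:,::-1])
    return f
def proj(f,P):
    T=np.linalg.inv(f["world_from_camera"]);p=T[:3,:3]@np.asarray(P,float)+T[:3,3];p=f["K"]@p;return p[:2]/p[2]
def ray(f,uv):
    T=f["world_from_camera"];d=T[:3,:3]@np.linalg.solve(f["K"],[uv[0],uv[1],1]);return T[:3,3],d
def atz(f,uv,z):
    o,d=ray(f,uv);return o+d*(z-o[2])/d[2]
def tri(obs):
    A=np.zeros((3,3));b=np.zeros(3)
    for f,uv in obs:
        o,d=ray(f,uv);d=d/np.linalg.norm(d);M=np.eye(3)-np.outer(d,d);A+=M;b+=M@o
    return np.linalg.solve(A,b)
E
python3 - <<'E'
from h import *
np.set_printoptions(precision=1,suppress=True)
F={}
for n in("top","side"):
    F[n]=grab(n,f"pics/{n}0.png")
    print(n,F[n]["world_from_camera"][:3,3])
    for t in("jig_plate","fixture","corner_nl","tab_nl","heatsink","driver_red","solder_reel","battery_aa"):
        for m in masks_of(n,t)[:5]:
            print(n,t,round(m["p"],2),np.array(m["centre"]),m["region"].sum(), atz(F[n],m["centre"],46))
            if t=="jig_plate" and m["p"]>.5:
                c=cv2.minAreaRect(np.argwhere(m["region"])[:,::-1].astype(np.float32));bp=cv2.boxPoints(c)
                print([atz(F[n],p,46) for p in bp])
i=np.hstack([cv2.imread("pics/top0.png"),cv2.imread("pics/side0.png")]);cv2.imwrite("pics/both.png",cv2.resize(i,(800,300)))
s=ctrl.observe();print(s["clock"],s["position"],s["ee_rot"],s["ft_force"],ctrl.hold_point_z)
E
```

```text
top [ 421.5 -192.4  896.5]
top jig_plate 0.9 [212.1 219.4] 5024 [514.2 -99.   46. ]
[array([451. , -14.1,  46. ]), array([591.1, -21.1,  46. ]), array([ 576.2, -194.2,   46. ]), array([ 437.3, -182.7,   46. ])]
top fixture 0.96 [254.  227.5] 2696 [ 498.8 -189.9   46. ]
top fixture 0.61 [271.8 201.6] 180 [ 556.1 -227.3   46. ]
top corner_nl 0.58 [215.6 216.6] 4997 [ 520.4 -106.3   46. ]
top tab_nl 0.51 [158.9 236.2] 204 [475.2  13.9  46. ]
top heatsink 0.65 [224.3 130.4] 177 [ 715.4 -118.2   46. ]
top driver_red 0.58 [363.5 206.7] 472 [ 549.6 -426.    46. ]
top solder_reel 0.83 [284.1 300. ] 461 [ 348.8 -256.3   46. ]
top battery_aa 0.42 [175.1 125.1] 127 [725.4  -6.9  46. ]
side [ 263.8 -490.1  827.8]
side jig_plate 0.91 [211.7 188.8] 3204 [ 509.5 -106.8   46. ]
[array([453.2, -14. ,  46. ]), array([605.5,  -7.2,  46. ]), array([ 576.2, -194.5,   46. ]), array([ 436.4, -191.1,   46. ])]
side fixture 0.82 [226.9 217. ] 1916 [ 482.9 -192.1   46. ]
side corner_nl 0.91 [211.4 187.2] 3300 [ 512.1 -102.8   46. ]
side heatsink 0.79 [271.  139.6] 251 [ 730.2 -105.6   46. ]
side driver_red 0.2 [226.4 214.9] 1789 [ 485.9 -187.    46. ]
side solder_reel 0.59 [204.1 275.3] 490 [ 348.1 -261.4   46. ]
side battery_aa 0.6 [250.  127.1] 91 [720.1 -33.6  46. ]
side battery_aa 0.2 [271.3 142.4] 233 [ 723.9 -112.8   46. ]
0.9 [ 188.9 -543.1  205.5] [3.1 0.  0.3] [-0.6  0.3  0.4] 18.8
```

View pics/top0.png

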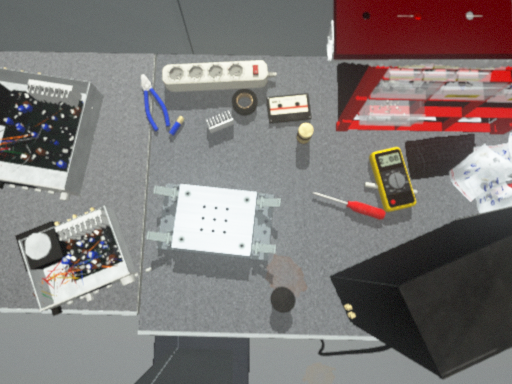

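View pics/side0.png

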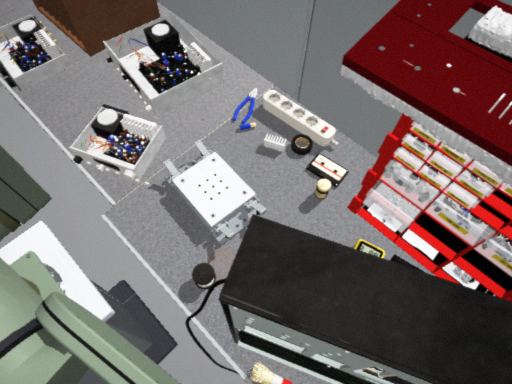

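The top view shows the plate around (172–256, 184–256), with its screws near (185,191), (248,197), (181,240) and (243,247), and two tabs out at each side. The black deck is at lower right, between the arm's start and the plate. Next I'll refine the plate pose and estimate the deck's height.

Run:
```python
from h import *
np.set_printoptions(precision=3,suppress=True)
from scipy.optimize import least_squares
F={n:grab(n,f"pics/{n}1.png") for n in("top","side")}
s=ctrl.observe();print(s["position"],s["ee_rot"],s["ft_force"])
# screw dots: dark blobs inside plate mask near the predicted corners
def W(p,a,b,z=46): 
    c,si=np.cos(p[2]),np.sin(p[2]);return np.array([p[0]+c*a-si*b,p[1]+si*a+c*b,z])
C=[(-50,65),(-50,-65),(50,65),(50,-65)]
p=np.array([514,-103,-.07])
for it in range(2):
    obs=[]
    for n,f in F.items():
        g=255-cv2.cvtColor(f["image"],cv2.COLOR_RGB2GRAY).astype(float)
        for c in C:
            u=proj(f,W(p,*c));r=5 if it==0 else 4;x,y=np.round(u).astype(int)
            w=g[y-r:y+r+1,x-r:x+r+1];w=np.clip(w-np.median(w)-25,0,None)
            if w.sum()<20: print("none",n,c,u);continue
            yy,xx=np.mgrid[y-r:y+r+1,x-r:x+r+1]
            obs.append((n,c,np.array([(w*xx).sum(),(w*yy).sum()])/w.sum()))
    R=lambda q:np.concatenate([proj(F[n],W(q,*c,q[3]))-u for n,c,u in obs])
    r=least_squares(R,[*p,46],loss="soft_l1");p=r.x[:3];print(r.x,R(r.x).reshape(-1,2).round(1).tolist())
for n in F:
  for nm in ("tab_nl",): print([ (round(m["p"],2),m["centre"]) for m in masks_of(n,nm)])
for a in[(332,277),(400,290),(440,375)]:
  for b in[(225,300),(255,218)]:
    P=tri([(F["top"],a),(F["side"],b)]);print(a,b,P,proj(F["top"],P)-a,proj(F["side"],P)-b)
t=cv2.imread("pics/top1.png")[160:280,130:300];t=cv2.resize(t,None,fx=4,fy=4,interpolation=cv2.INTER_CUBIC)
for c in C+[(-50,128),(-50,-128),(50,128),(50,-128)]:
    u=proj(F["top"],W(p,*c,46 if abs(c[1])<100 else 52));cv2.circle(t,tuple(int(v) for v in (u-[130,160]+.5)*4),5,(0,0,255),1)
cv2.imwrite("pics/crop.png",t)
```

```text
[ 188.957 -543.069  205.43 ] [-3.142 -0.     0.335] [-0.162  0.35  -0.165]
[ 515.131 -103.278   -0.08    47.302] [[0.1, 0.1], [0.2, -0.1], [0.0, 0.0], [-0.0, -0.2], [0.6, -0.7], [-0.2, 0.1], [-0.4, 0.3], [-0.4, 0.1]]
[ 515.517 -103.432   -0.084   47.582] [[0.1, -0.2], [0.1, -0.1], [0.2, -0.3], [0.1, -0.3], [-0.3, 0.1], [-0.3, 0.1], [-0.3, 0.0], [-0.2, 0.1]]
[(0.54, [161.7, 236.7])]
[(0.42, [171.9, 168.1])]
(332, 277) (225, 300) [ 371.061 -345.268   55.861] [-4.414 13.465] [12.226 -6.22 ]
(332, 277) (255, 218) [ 421.653 -316.531  314.789] [  8.123 -11.031] [-12.215   2.238]
(400, 290) (225, 300) [ 353.676 -395.235  302.939] [-6.474 24.985] [ 22.151 -12.621]
(400, 290) (255, 218) [ 397.885 -362.241  427.633] [ 0.999 -1.651] [-1.713  0.504]
(440, 375) (225, 300) [ 304.101 -407.391  417.966] [ 0.838 -1.782] [-1.883  0.551]
(440, 375) (255, 218) [ 347.482 -377.381  519.86 ] [ 17.302 -22.843] [-26.767   3.907]
```

View pics/crop.png

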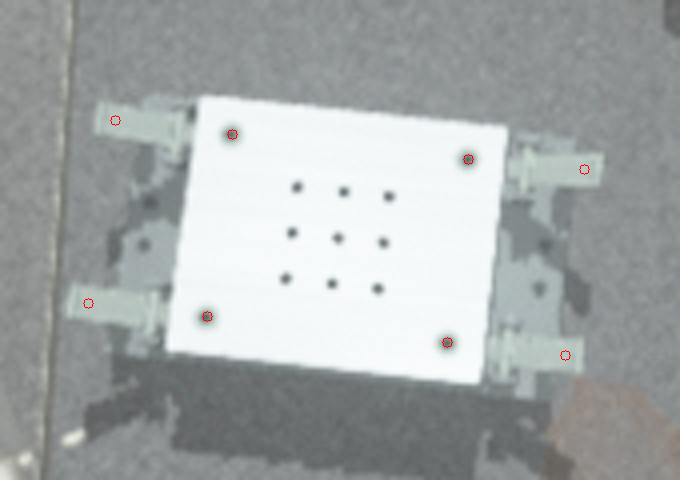

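The circles land on the screws and tabs. Plate pose: (515.5, -103.4), yaw -0.084, measured height about 47 mm against 46 given. The deck is about 420 mm tall, with corners near (398,-362) and (304,-407). I'll retract, then swing past inside it.

Call:
servo_tool(
  commands=[
    [[0,-51,0],[0,0,0],0],
    [[0,-51,0],[0,0,0],0],
    [[0,-51,0],[0,0,0],0],
    [[0,-51,0],[0,0,0],0],
    [[0,0,0],[0,0,0],0],
    [[60.8,-5,0],[0,0,-0.165],0],
    [[60.8,-5,0],[0,0,-0.165],0],
    [[60.8,-5,0],[0,0,-0.165],0],
    [[60.8,-5,0],[0,0,-0.165],0],
    [[60.8,-5,0],[0,0,-0.165],0],
    [[60.8,-5,0],[0,0,-0.165],0],
    [[0,0,0],[0,0,-0.162],0],
  ],
  force=20,
)

```text
clock: 2.6
position: [361.6, -87.3, 205.9]
ee_rot: [3.14, -0.001, 1.502]
ft_force: [-0.7, -0.4, -0.2]
finger_gap: 0.003
gripper_force: 0.0
```

```bash
cat >> h.py <<'E'
P0=[515.5,-103.4,-.084]
def Wp(a,b,z,p=P0):
    c,si=np.cos(p[2]),np.sin(p[2]);return np.array([p[0]+c*a-si*b,p[1]+si*a+c*b,z])
def R():
    from scipy.spatial.transform import Rotation as Q
    return Q.from_euler("xyz",ctrl.observe()["ee_rot"]).as_matrix()
def shift(T): return (R().T@(np.array(T)-ctrl.observe()["position"])).round(1)
E
python3 - <<'E'
from h import *
np.set_printoptions(precision=1,suppress=True)
f=grab("wrist","pics/w0.png");print(f["world_from_camera"][:3,3])
for n,(a,b) in dict(nl=(-50,65),nr=(-50,-65),fr=(50,-65),fl=(50,65)).items(): print(n,Wp(a,b,60),shift(Wp(a,b,60)),proj(f,Wp(a,b,46)))
E
```

```text
[366.5 -19.5 384.3]
nl [471.1 -34.4  60. ] [ 62.1 105.7 146.1] [339.1 128.9]
nr [ 460.2 -164.    60. ] [-67.9 103.7 146.1] [330.2 229.4]
fr [ 559.9 -172.4   60. ] [-69.5 203.7 146.2] [405.5 230.4]
fl [570.8 -42.8  60. ] [ 60.5 205.7 146.2] [421.4 130.2]
```

View pics/w0.png

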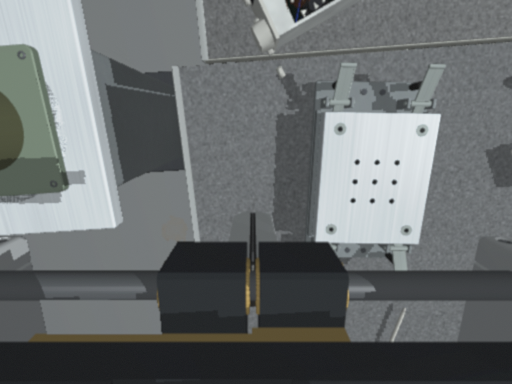

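The wrist view shows the screws at (340,128), (331,229), (406,230) and (421,130), within about 1 px of the prediction. I'll start with the near left corner.

Call:
servo_tool(
  commands=[
    [[31,53,40],[0,0,0.015],0],
    [[30.3,53,40],[0,0,0],0],
    [[0,0,46],[0,0,0],0],
    [[0,0,12],[0,0,0],0],
    [[0,0,4],[0,0,0],0],
    [[0,0,2],[0,0,0],0],
    [[0,0,0],[0,0,0],0],
  ],
)

```text
clock: 3.52
position: [455.5, -47.9, 74.6]
ee_rot: [3.138, 0.001, 1.471]
ft_force: [-0.7, -0.4, -0.1]
finger_gap: 0.004
gripper_force: 0.0
```

Call:
servo_tool(
  commands=[
    [[15,14.2,0],[0,0,-0.016],0],
    [[0,0,15],[0,0,0],0],
    [[0,0,9.6],[0,0,0],0],
    [[0,0,0],[0,0,0],0],
    [[0,0,2],[0,0,0],0],
    [[0,0,2],[0,0,0],0],
    [[0,0,0],[0,0,0],0],
  ],
)

```text
clock: 4.4
position: [469.8, -33.9, 46.2]
ee_rot: [-3.141, 0.0, 1.488]
ft_force: [-4.7, 0.6, 11.9]
finger_gap: 0.003
gripper_force: 6.2
```

Near left is firm: 12 N with no sinking. Next is near right.

Call:
servo_tool(
  commands=[
    [[0,0,-14],[0,0,0],0],
    [[-43.5,0.4,0],[0,0,0],0],
    [[-43.5,0.4,0],[0,0,0],0],
    [[-43.5,0.4,0],[0,0,0],0],
    [[0,0,0],[0,0,0],0],
    [[0,0,9],[0,0,0],0],
    [[0,0,3],[0,0,0],0],
    [[0,0,2],[0,0,0],0],
    [[0,0,0],[0,0,0],0],
  ],
)

```text
clock: 5.52
position: [459.7, -162.5, 46.1]
ee_rot: [-3.139, -0.0, 1.49]
ft_force: [-7.2, 2.5, 15.9]
finger_gap: 0.007
gripper_force: 8.2
```

Near right is firm. Next is far right.

Call:
servo_tool(
  commands=[
    [[0,0,-14],[0,0,0],0],
    [[-0.5,50.3,0],[0,0,0],0],
    [[-0.5,50.3,0],[0,0,0],0],
    [[0,0,0],[0,0,0],0],
    [[0,0,9],[0,0,0],0],
    [[0,0,3],[0,0,0],0],
    [[0,0,2],[0,0,0],0],
    [[0,0,0],[0,0,0],0],
  ],
)

```text
clock: 6.52
position: [559.4, -172.6, 44.6]
ee_rot: [-3.14, -0.001, 1.488]
ft_force: [-1.8, 3.0, 3.8]
finger_gap: 0.006
gripper_force: 2.0
```

Call:
servo_tool(
  commands=[
    [[0,0,2],[0,0,0],0],
    [[0,0,2],[0,0,0],0],
    [[0,0,0],[0,0,0],0],
  ],
)

```text
clock: 6.9
position: [560.8, -173.7, 41.4]
ee_rot: [3.141, 0.001, 1.488]
ft_force: [-2.5, 0.8, 7.3]
finger_gap: 0.002
gripper_force: 3.6
```

Far right gives: it sank about 5 mm at about 7 N. I'll lift clear and move over the far right tab.

Call:
servo_tool(
  commands=[
    [[0,0,-20],[0,0,0],0],
    [[0,0,-16],[0,0,0],0],
    [[-32,-0.5,0],[0,0,0],0],
    [[-32,-0.5,0],[0,0,0],0],
    [[0,0,0],[0,0,0],0],
  ],
)

```text
clock: 7.52
position: [554.8, -239.3, 77.8]
ee_rot: [3.139, 0.002, 1.485]
ft_force: [0.2, 0.1, 1.5]
finger_gap: 0.009
gripper_force: 0.0
```

Run:
```python
from h import *
f=grab("top","pics/t2.png");s=ctrl.observe();print(s["position"],s["ft_force"],shift(Wp(50,-130,60)))
t=np.hstack([cv2.resize(cv2.imread("pics/t2.png")[150:280,130:330],None,fx=3,fy=3)])
cv2.imwrite("pics/t2c.png",t)
```

```text
[ 554.62339395 -237.77553416   77.36634391] [ 0.14781129  0.14915387 -0.55150822] [ 0.6 -0.3 17.4]
```

Call:
servo_tool(
  commands=[
    [[0.5,0,15],[0,0,0],0],
    [[0,0,6],[0,0,0],0],
    [[0,0,4],[0,0,0],0],
    [[0,0,4],[0,0,0],0],
    [[0,0,4],[0,0,0],0],
    [[0,0,3],[0,0,0],0],
    [[0,0,0],[0,0,0],0],
  ],
)

```text
clock: 8.45
position: [555.3, -237.3, 41.4]
ee_rot: [3.139, 0.003, 1.489]
ft_force: [1.3, -0.5, 1.8]
finger_gap: 0.007
gripper_force: 0.9
```

Call:
servo_tool(
  commands=[
    [[0,0,2],[0,0,0],0],
    [[0,0,2],[0,0,0],0],
    [[0,0,2],[0,0,0],0],
    [[0,0,2],[0,0,0],0],
    [[0,0,0],[0,0,0],0],
  ],
)

```text
clock: 9.07
position: [555.4, -237.7, 35.5]
ee_rot: [3.14, 0.004, 1.489]
ft_force: [-4.7, -1.7, 16.0]
finger_gap: 0.006
gripper_force: 8.1
```

Hard stop, with 16 N at z = 35.5. One more millimetre or so, then lift off and look.

Call:
servo_tool(
  commands=[
    [[0,0,1.5],[0,0,0],0],
    [[0,0,0],[0,0,0],0],
  ],
)

```text
clock: 9.32
position: [555.5, -237.8, 35.3]
ee_rot: [3.14, 0.004, 1.489]
ft_force: [-7.2, -0.6, 21.7]
finger_gap: 0.007
gripper_force: 11.3
```

```bash
python3 -c "
from h import *
s=ctrl.observe();print(s['position'],s['ft_force'])"
```

```text
[ 555.51831871 -237.75956138   35.3364485 ] [-7.1579676  -0.58982191 21.67478406]
```

Call:
servo_tool(
  commands=[
    [[0,0,-15],[0,0,0],0],
    [[0,0,-50],[0,0,0],0],
    [[0,0,-50],[0,0,0],0],
    [[0,-55,-10],[0,0,0],0],
    [[0,-55,0],[0,0,0],0],
    [[0,-55,0],[0,0,0],0],
    [[0,0,0],[0,0,0],0],
  ],
)

```text
clock: 10.2
position: [385.8, -219.8, 153.8]
ee_rot: [-3.137, -0.004, 1.486]
ft_force: [0.8, 0.5, 0.7]
finger_gap: 0.005
gripper_force: 0.0
```

Run:
```python
from h import *
f=grab("top","pics/t3.png");g=grab("wrist","pics/w3.png")
a=cv2.resize(cv2.imread("pics/t3.png")[150:280,130:330],(400,300),interpolation=cv2.INTER_CUBIC)
b=cv2.resize(cv2.imread("pics/w3.png"),(400,300));c=cv2.resize(cv2.imread("pics/top1.png")[150:280,130:330],(400,300),interpolation=cv2.INTER_CUBIC)
grab("side","pics/s3.png");d=cv2.resize(cv2.imread("pics/s3.png")[120:255,140:300],(400,300),interpolation=cv2.INTER_CUBIC)
cv2.imwrite("pics/cmp.png",np.vstack([np.hstack([a,b]),np.hstack([c,d])]))
s=ctrl.observe();print(s["clock"],s["position"],s["ft_force"])
for c in((-50,65),(-50,-65),(50,65),(50,-65)):print(proj(f,Wp(*c,46)).round(1))
```

```text
10.35 [ 390.87207597 -222.723046    156.17315346] [ 0.55490426 -0.06913272  0.93576152]
[181.3 238.7]
[241.4 245.2]
[187.5 193. ]
[246.6 199.3]
```

View pics/cmp.png

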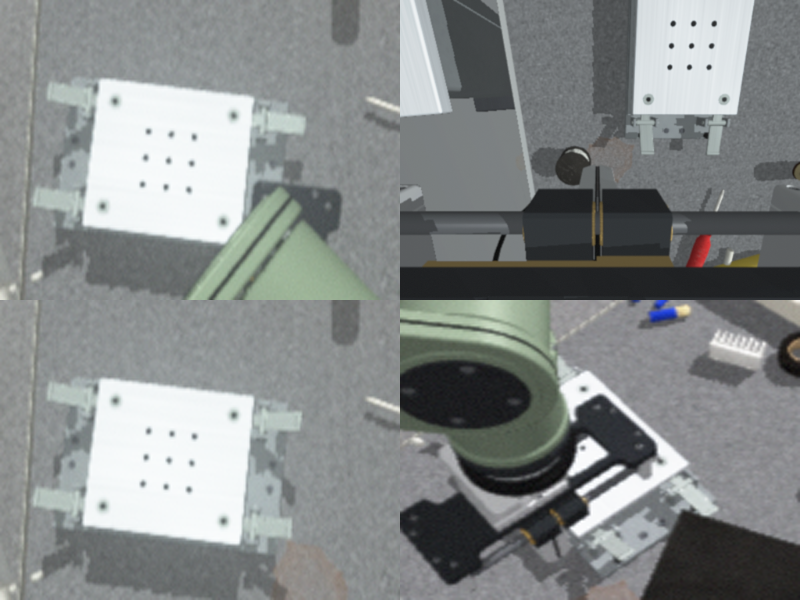

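In the top crop, the far right tab's lip has moved out from about column 300 to 305, so it now lies flat. The two left tabs are unchanged there, near right still stands in the wrist and side views, and the plate hasn't moved. Handing in.

```bash
python3 -c "
from h import *
print(workorder.finish_job())"
```

```text
the job is handed in; nothing more can be done
None
```

The far right corner was the one that gave (near left and near right were firm; far left was not pressed), so I pressed its shim tab flat to the hard stop, left the other three tabs standing, and handed the job in at about 10 s; no verdict was returned.

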